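Load the balance and close its draught shield

TASK

Weigh the slim weighing bottle: press down on the ribbed band of the balance's sliding clear roof, slide the roof fully open towards the rear, set the slim bottle gently and upright in the middle of the pan, then press on the band again and drag the roof back fully closed. Go easy on the roof and the pan, keep the bottle upright, and leave the other things where they stand.

Things in the scene. Friction and masses are not known exactly. Their poses are not given: they have to be found in the camera images.
- balance: white balance, fixed; 318 mm long (x), 200 wide. Origin: underside; x from the key panel in front to the rear housing, z up. Panel under 62 mm high. Glass draught shield: x -70 to 64 mm, 168 wide, frame on top about 136 high, inside 144 wide. Housing behind, from x = 64 mm, 147 high. The roof has no handle: it lies in grooves 3 mm below the frame's top, its rear in a slot of the housing
- roof (a joint): travel in m of the sliding clear roof along the balance's x: 0 closed (against the frame's front bar), 0.086 fully open (end stop, slid into the housing). May start ajar. Felt-lined grooves resist with 3.5 N dry friction plus 12 N per m/s and give 1 mm per 12 N; finger friction on the roof varies (about 0.5 to 1), so a light touch only slips. The roof must not be loaded beyond 20 N
- band_home (a point): fixed point: centre of the top face of the ribbed grey band when the roof is closed; axes as the balance's. The band is the roof's front strip, 32 mm along x, 146 across. Nominally 133 mm above the worktop, but the frame sits on a foam gasket: frame and roof lie up to 3 mm higher or lower, so feel for it. Frame's front bar 16 mm in front; roof open: housing 25 mm behind the band's centre
- pan_centre (a point): centre of the top face of the round steel pan, 76 mm in diameter, 60 mm above the worktop; axes as the balance's. Springy load cell under it (4 N per mm, stop at 2.5 mm); not to be loaded beyond 12 N. With the roof open the opening reaches 43 mm to the front and rear of this point, 70 mm to either side: lower the bottle with the fingers closing along the balance's y
- slim_bottle: the slim weighing bottle, tallest and thinnest of three stoppered glass bottles: 58 mm high, about 35 g; body 32 mm in diameter to 40 mm, above it the lid, gripped as 34 mm wide from 40 to 58 mm. Origin: centre of the underside, z up. Take it with the TCP about 40 mm above its underside, then the gripper clears the shield's frame over the pan. On the pan it fits under the roof
- squat_bottle: a bystander: squat weighing bottle, 46 mm in diameter and 46 mm high; origin at the centre of the underside
- middle_bottle: a bystander: middle weighing bottle, 42 mm in diameter and 48 mm high; origin at the centre of the underside
- label_tape: a bystander: roll of yellow label tape lying flat, 62 mm in diameter and 19 mm high; origin at the centre of the underside
- petri_dishes: a bystander: pair of stacked petri dishes, 64 mm in diameter and 16 mm high; origin at the centre of the underside
- timer: a bystander: white lab timer lying flat, 66 x 62 x 17 mm; origin at the centre of the underside
- small_beaker: a bystander: small glass beaker, 53 mm in diameter and 58 mm high; origin at the centre of the underside
There are look-alikes about, which are no part of the job. What is shaped like the slim_bottle but blue is not meant.

How it is judged:
On the way, in this order (a step that is already met when the one before it is completed fails the run):
1. the roof is slid open to within 6 mm of its rear stop (value of joint roof above 0.08 m), for 0.2 s.
2. the slim bottle stands upright on the pan, its axis within 12 mm of the pan's centre, and the fingers have let go (horizontal distance between slim_bottle and pan_centre below 0.012 m and z of slim_bottle in the frame of pan_centre below 0.003 m and angle between slim_bottle's own z axis and vertical below 0.1 rad and contact force between the fingers and slim_bottle below 0.05 N), for 0.3 s.
At the end, for the whole second after the job is handed in: the roof is closed to within 2 mm of its front stop, and the slim bottle stands still and upright (within 0.1 rad) on the pan under it, its axis within 12 mm of the pan's centre (value of joint roof below 0.002 m and horizontal distance between slim_bottle and pan_centre below 0.012 m and z of slim_bottle in the frame of pan_centre below 0.003 m and angle between slim_bottle's own z axis and vertical below 0.1 rad and linear speed of slim_bottle below 0.01 m/s); the robot touches nothing.
It fails at once if the roof is loaded with more than 20 N (contact force between roof and anything else above 20 N).
It fails at once if the pan is loaded with more than 12 N (contact force between pan and anything else above 12 N).
It fails at once if the slim bottle is tipped by more than 0.5 rad (angle between slim_bottle's own z axis and vertical above 0.5 rad).
It fails at once if another weighing bottle, the tape, the petri dishes, the timer or the small beaker is moved by more than 20 mm (distance of any of squat_bottle, middle_bottle, label_tape, petri_dishes, timer, small_beaker from where it was at the start of the episode above 0.02 m).
It also fails if it takes over 72 s, if anything falls off the work surface, if the arm or the gripper's body presses on something with over 40 N, if the wrist force passes 120 N, or if a joint passes its speed limit or range.

ROBOT

A 7-joint arm with a two-finger parallel gripper is mounted at the origin on a cart in front of the work surface, level with it; the furniture and walls round the work are solid. World frame = base frame: x ahead of the robot, y to its left, z up, the work surface at z = 0. Lengths are in m, angles in rad, forces in N, time in s.
With the tool pointing down it reaches from about 0.4 to 0.9 m from the base axis. Payload 5.5 kg.
Tool frame: the origin (TCP) lies between the finger pads, 19 mm behind the fingertips; this is the grasp point; z points along the fingers, y is the line along which they close (so a half turn about z gives the same grasp; the last joint's range is limited). The gripper opens to 92 mm and grips with 3 to 60 N. Pads are 19 mm wide; open, the fingers measure 130 mm over their backs; the gripper's body (75 mm by 190 mm) begins 47 mm behind the grasp point.
Start: joints at [-0.955, 0.501, -0.427, 1.55, 0.221, 1.138, -0.21], TCP at [0.225, 0.61, 0.246] pointing down, gripper open.
Joint ranges: [-2.88, 2.88], [-0.31, 2.03], [-1.54, 1.56], [0.2, 2.42], [-1.41, 4.55], [0.19, 2.02], [-2.57, 2.57]. Speed limits (rad/s): [2.57, 2.57, 3.14, 3.14, 3.14, 3.14, 3.14].

INTERFACE

Orientations are given as a unit quaternion [x, y, z, w].
In Python, from plant import robot, get_image, camera_model gives the robot as it stands.
- The arm moves only by the shell command python3 -m crank 'ROWS' [FORCE]. ROWS is JSON, a list of rows, each an object of numbers: "fingers": the finger opening in cm, from 0 to 9.18; "dx", "dy", "dz": the shift along the tool's x, y, z in cm; "wx", "wy", "wz": the turn, a rotation vector about the tool's x, y, z in degrees. In form: [{"fingers": .., "dx": .., "dy": .., "dz": .., "wx": .., "wy": .., "wz": ..}, ...]. A call has 1 to 5 rows; each row is the pose to reach, as a shift and turn from the pose commanded when the call began, along the tool's axes at that moment; what a row does not reach only later rows make up. A row lasts 1/10 s, in which the tool goes at most 50 mm and 8.59 degrees, less where a joint would pass 70% of its speed; a pose out of reach is approached as far as the arm can. A call with a gripper value outside its range is refused whole. The fingers move at their own pace and stop on an object; FORCE is the grip in N (left out, the last holds). Time passes only in rows, so rows that repeat a pose let the fingers close. It gives the time, the measured TCP pose, the force, the opening and the grip force at its end, in the units of the state.
- robot.sense(): the state, without advancing time (a new reading comes with each control period).
- get_image(name): name is "scene" or "top" or "wrist"; returns the picture (400x640x3 uint8, red, green, blue); there is no depth.
- camera_model(name): a dict with "mtx" (3x3 intrinsics, pixels), "T" (4x4, takes a point from camera to world coordinates); the wrist camera has in their place "mount" (4x4, takes a point from camera to tool coordinates, whose origin is the TCP and whose axes are the flange's). Camera axes: x right, y down, z forward; pixel columns grow to the right and rows downward; lengths in m; the calibration is good to about 2 mm. A picture is of the moment at which its call begins: read the wrist's pose just before it. camera_model takes no time and is no camera call.
- robot.sign_off(): hands the job in; it is judged then, once.
The state is a dict: "t": time; "qpos": joint angles; "joint_velocities": joint speeds; "tau": joint torques, N m; "tcp_pos": TCP position; "tool_rot": TCP orientation; "wrist_force": force on the tool from outside, world axes, zero at the start; "moment": the same for the moment, N m; "gripper_width": finger opening in m; "gripper_force": force on a finger pad.
Only numpy, scipy, OpenCV 4.12 (cv2) and the standard library are available. Lean on these libraries where they do the work, as an engineer would, in place of code of your own. Each camera call takes 0.05 s, during which the arm holds its last target. There are 200 camera calls.

## Working session

There is one attempt and no reset: what is moved stays moved. The work goes in short steps, Python scripts to look and compute and a shell command to move; the robot and the scene stay as the last step left them, time stands still between calls to the robot, and variables do not carry over. Pictures are saved under pics/ and viewed, at most 10 in all, crops included, and the job is handed in when it is done.

```bash
mkdir -p pics; ls; python3 - <<'E'
from plant import robot,get_image,camera_model
import cv2,numpy as np
np.set_printoptions(precision=4,suppress=True)
s=robot.sense();print(s['t'],s['tcp_pos'],s['tool_rot'],s['wrist_force'],s['gripper_width'])
for n in('scene','top'):
    cv2.imwrite(f'pics/{n}0.png',get_image(n)[:,:,::-1]);m=camera_model(n);print(n,np.array(m['mtx']),np.array(m['T']))
print(camera_model('wrist'))
E
```

```text
pics
0.0 [0.2244 0.6093 0.2445] [ 0.1754  0.9845 -0.0009 -0.0002] [0.5099 0.9778 0.0391] 0.09206256712441944
scene [[433.0293   0.     317.7076]
 [  0.     433.0293 191.8285]
 [  0.       0.       1.    ]] [[ 0.8108 -0.3157  0.4929 -0.1287]
 [-0.585  -0.4094  0.7001 -0.9445]
 [-0.0192 -0.856  -0.5166  0.826 ]
 [ 0.      0.      0.      1.    ]]
top [[491.877    0.     320.9656]
 [  0.     491.877  202.5284]
 [  0.       0.       1.    ]] [[ 0.0164 -0.9975  0.0687  0.4636]
 [-0.9998 -0.0157  0.0103 -0.0046]
 [-0.0092 -0.0689 -0.9976  1.5734]
 [ 0.      0.      0.      1.    ]]
{'mtx': array([[306.1748,   0.    , 318.6233],
       [  0.    , 306.1748, 198.3609],
       [  0.    ,   0.    ,   1.    ]]), 'mount': array([[ 0.0006, -0.961 , -0.2764,  0.0744],
       [ 1.    ,  0.0008, -0.0007, -0.001 ],
       [ 0.0009, -0.2764,  0.961 , -0.1395],
       [ 0.    ,  0.    ,  0.    ,  1.    ]])}
```

View pics/scene0.png

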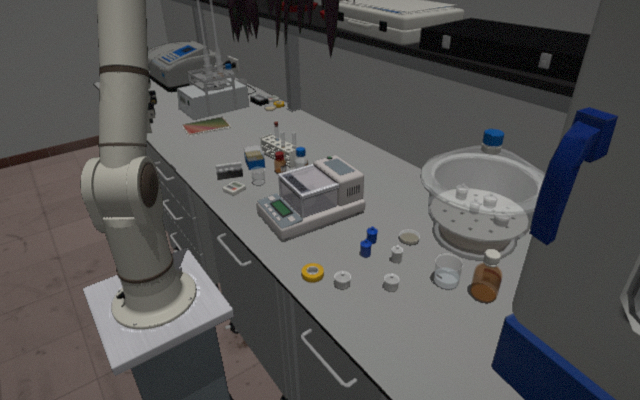

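View pics/top0.png

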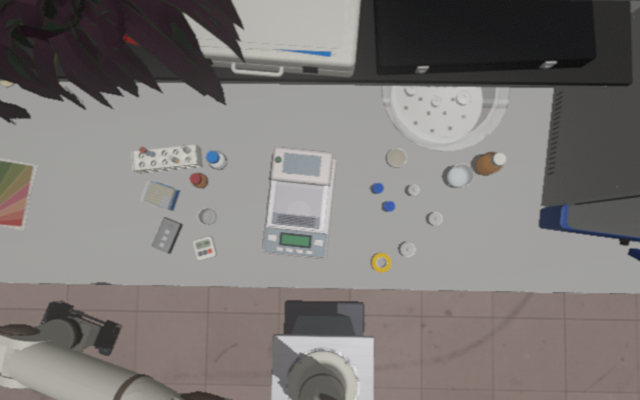

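The scene shows the balance at top (300,203), with its key panel in front. There are three white bottles at top (408,249), (435,218) and (414,190), two blue bottles at (377,188) and (389,207), and the tape at (381,262). I'll enlarge the bottles and the balance.

```bash
python3 - <<'E'
import cv2,numpy as np
a=cv2.imread('pics/scene0.png')[220:300,300:430];b=cv2.imread('pics/top0.png')
r=lambda i,s:cv2.resize(i,s,interpolation=cv2.INTER_CUBIC)
t=r(b[140:265,255:345],(432,600)); u=r(a,(368,226)); v=r(b[170:280,360:450],(306,374))
c=np.zeros((600,800,3),np.uint8);c[:,:432]=t;c[:226,432:]=u;c[226:600,432:738]=v
cv2.imwrite('pics/crop1.png',c)
E
```

```text
(no output)
```

View pics/crop1.png

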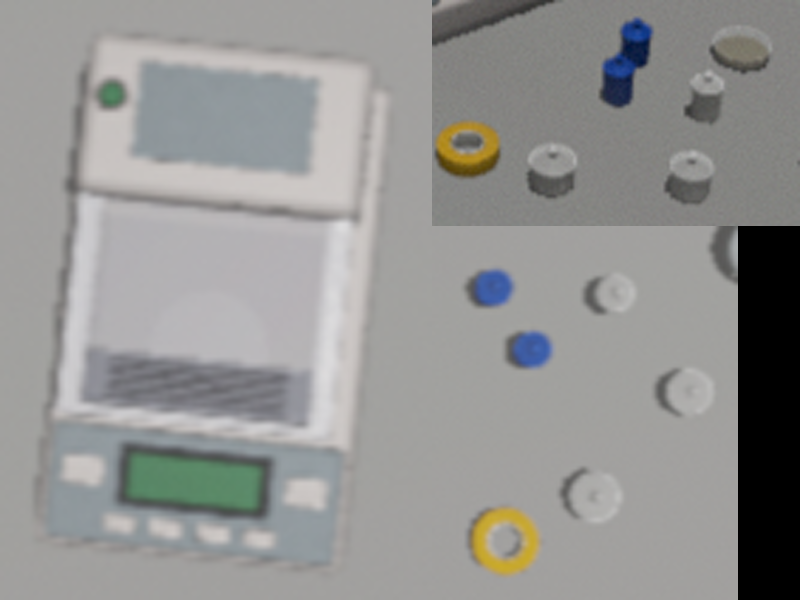

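The candidates for the slim bottle are white at top (408,249), white at (435,218), white at (414,190), and the blue ones at (377,188) and (389,207). The crop shows that the white one at (414,190), scene (397,254), is the narrowest and tallest in white. The other two whites are squat and the blues are look-alikes, so (414,190) is the slim bottle. Next I compute the poses.

```bash
cat > h.py <<'E'
from plant import robot,get_image,camera_model
import cv2,numpy as np
from scipy.spatial.transform import Rotation as R
from scipy.optimize import least_squares
np.set_printoptions(precision=4,suppress=True)
def cam(n,s=None):
    m=camera_model(n);K=np.array(m['mtx'])
    if n!='wrist': return K,np.array(m['T'])
    s=s or robot.sense();T=np.eye(4);T[:3,:3]=R.from_quat(s['tool_rot']).as_matrix();T[:3,3]=s['tcp_pos']
    return K,T@np.array(m['mount'])
def p2w(c,uv,z):
    K,T=c;d=T[:3,:3]@np.linalg.solve(K,[uv[0],uv[1],1]);o=T[:3,3];return o+d*(z-o[2])/d[2]
def w2p(c,p):
    K,T=c;q=K@(T[:3,:3].T@(np.asarray(p)-T[:3,3]));return q[:2]/q[2]
def go(pos,yaw):
    """shift (cm) in tool axes and wz (deg) to reach TCP pos, pointing down, tool x at yaw"""
    s=robot.sense();M=R.from_quat(s['tool_rot']);c,n=np.cos(yaw),np.sin(yaw)
    t=R.from_matrix([[c,n,0],[n,-c,0],[0,0,-1]])
    print('shift cm',M.inv().apply(np.array(pos)-s['tcp_pos'])*100,'rot deg',np.degrees((M.inv()*t).as_rotvec()))
def save(n,f,crop=None):
    s=robot.sense();i=get_image(n)[:,:,::-1];cv2.imwrite(f'pics/{f}.png',i);return cam(n,s),i
E
python3 - <<'E'
from h import *
T=cam('top');S=cam('scene')
u=lambda x,y:(255+x/4.8,140+y/4.8)
ob=[((64,84,147),u(80,190)),((64,-84,147),u(355,215)),((-70,84,136),u(56,412)),((-70,-84,136),u(345,447))]
def res(p):
    r=[]
    for b,q in ob:
        b=np.array(b)/1e3;c,s=np.cos(p[2]),np.sin(p[2])
        r+=list(w2p(T,[p[0]+c*b[0]-s*b[1],p[1]+s*b[0]+c*b[1],b[2]])-q)
    return r
f=least_squares(res,[.45,0.05,0]);p=f.x;print(p,f.fun)
Rz=R.from_euler('z',p[2]);
w=lambda x,y,z:np.r_[p[:2],0]+Rz.apply([x,y,z])
print('band',w(-.047,0,.133),'pan',w(-.02,0,.06))
for q in [(82,402),(312,427),(88,348),(314,372)]: print('bandcorner',Rz.inv().apply(p2w(T,u(*q),.133)-[p[0],p[1],0]))
print('slim',p2w(T,(413.8,189.5),.058))
for q in [(397.5,246)]: print('slim scene top',p2w(S,q,.058))
for n,q,z in[('squat',(408,249),.046),('mid',(435,218),.048),('tape',(381,262),.019),('blue',(377,188),.058),('blue',(389,207),.058)]:print(n,p2w(T,q,z))
E
```

```text
[ 0.5545  0.0753 -0.0784] [ 0.361   0.6395  0.3814  0.7985  1.121   0.2152 -1.8588 -1.6323]
band [0.5077 0.0789 0.133 ] pan [0.5346 0.0768 0.06  ]
bandcorner [-0.0621  0.0725  0.133 ]
bandcorner [-0.064  -0.0687  0.133 ]
bandcorner [-0.0289  0.0722  0.133 ]
bandcorner [-0.0305 -0.0667  0.133 ]
slim [ 0.6129 -0.275   0.058 ]
slim scene top [ 0.6093 -0.2821  0.058 ]
squat [ 0.4293 -0.2599  0.046 ]
mid [ 0.5263 -0.3426  0.048 ]
tape [ 0.3867 -0.18    0.019 ]
blue [ 0.6158 -0.1615  0.058 ]
blue [ 0.5575 -0.1989  0.058 ]
```

```bash
python3 -c "
from h import *
go([.51,.078,.33],np.pi-.0784)"
```

```text
shift cm [-45.1573 -40.0185  -8.4746] rot deg [ -0.1005  -0.0192 -15.7151]
```

```bash
A='{"fingers":0,"dx":-45.2,"dy":-40,"dz":-8.5,"wz":-15.7}'; python3 -m crank '[{"fingers":0,"dx":-3.8,"dy":-3.3,"dz":-4,"wz":-1.3},{"fingers":0,"dx":-7.5,"dy":-6.7,"dz":-5,"wz":-2.6},{"fingers":0,"dx":-11.3,"dy":-10,"dz":-6,"wz":-4},{"fingers":0,"dx":-15,"dy":-13.3,"dz":-7,"wz":-5.2},{"fingers":0,"dx":-18.8,"dy":-16.6,"dz":-8.5,"wz":-6.5}]' 20; python3 -c "
from h import *
go([.51,.078,.33],np.pi-.0784)"
```

```text
shift cm [-45.1573 -40.0185  -8.4746] rot deg [ -0.1005  -0.0192 -15.7151]invalid input
```

```bash
python3 -m crank '[{"fingers":0,"dx":-3.8,"dy":-3.3,"dz":-4,"wx":0,"wy":0,"wz":-1.3},{"fingers":0,"dx":-7.5,"dy":-6.7,"dz":-5,"wx":0,"wy":0,"wz":-2.6},{"fingers":0,"dx":-11.3,"dy":-10,"dz":-6,"wx":0,"wy":0,"wz":-4},{"fingers":0,"dx":-15,"dy":-13.3,"dz":-7,"wx":0,"wy":0,"wz":-5.2},{"fingers":0,"dx":-18.8,"dy":-16.6,"dz":-8.5,"wx":0,"wy":0,"wz":-6.5}]' 20; python3 -c "
from h import *
go([.51,.078,.33],np.pi-.0784)"
```

```text
t: 0.6
tcp_pos: [0.3354, 0.4026, 0.3253]
tool_rot: [0.119, 0.993, -0.001, -0.0]
wrist_force: [0.6, 0.3, 1.0]
gripper_width: 0.0563
gripper_force: 0.0
shift cm [-24.629  -27.4188  -0.4512] rot deg [-0.0703 -0.0372 -9.17  ]
```

```bash
python3 -m crank '[{"fingers":0,"dx":-3.3,"dy":-3.6,"dz":-0.4,"wx":0,"wy":0,"wz":-1.3},{"fingers":0,"dx":-6.6,"dy":-7.2,"dz":-0.4,"wx":0,"wy":0,"wz":-2.6},{"fingers":0,"dx":-9.9,"dy":-10.8,"dz":-0.4,"wx":0,"wy":0,"wz":-4},{"fingers":0,"dx":-13.2,"dy":-14.4,"dz":-0.4,"wx":0,"wy":0,"wz":-5.2},{"fingers":0,"dx":-16.5,"dy":-18,"dz":-0.4,"wx":0,"wy":0,"wz":-6.5}]' 20; python3 -c "
from h import *
go([.51,.078,.33],np.pi-.0784)"
```

```text
t: 1.1
tcp_pos: [0.4531, 0.1889, 0.3295]
tool_rot: [0.062, 0.998, -0.0, 0.0]
wrist_force: [0.8, -0.5, -0.3]
gripper_width: 0.0164
gripper_force: 0.0
shift cm [ -7.0319 -10.2978  -0.0475] rot deg [-0.0031  0.0037 -2.6692]
```

```bash
python3 -m crank '[{"fingers":0,"dx":-2.5,"dy":-3.5,"dz":0,"wx":0,"wy":0,"wz":-1.3},{"fingers":0,"dx":-5,"dy":-7,"dz":0,"wx":0,"wy":0,"wz":-2.7},{"fingers":0,"dx":-7,"dy":-10.3,"dz":0,"wx":0,"wy":0,"wz":-2.7},{"fingers":0,"dx":-7,"dy":-10.3,"dz":0,"wx":0,"wy":0,"wz":-2.7},{"fingers":0,"dx":-7,"dy":-10.3,"dz":0,"wx":0,"wy":0,"wz":-2.7}]' 20; python3 - <<'E'
from h import *
c,i=save('wrist','w1');go([.51,.078,.33],np.pi-.0784)
K,T=c
p=[.5545,.0753,-.0784];w=lambda x,y,z:np.r_[p[:2],0]+R.from_euler('z',p[2]).apply([x,y,z])
for q in [(-.063,.073,.133),(-.063,-.073,.133),(-.031,.073,.133),(-.031,-.073,.133),(.064,.084,.147),(.064,-.084,.147),(-.07,.084,.136),(-.07,-.084,.136),(-.02,0,.06)]:print(q,w2p(c,w(*q)))
E
```

```text
t: 1.6
tcp_pos: [0.5091, 0.0791, 0.329]
tool_rot: [0.041, 0.999, 0.0, -0.001]
wrist_force: [-0.5, -0.2, -0.1]
gripper_width: 0.0006
gripper_force: 0.0
shift cm [-0.1503 -0.2475 -0.0838] rot deg [ 0.0261 -0.0673 -0.0161]
(-0.063, 0.073, 0.133) [385.5209 164.4006]
(-0.063, -0.073, 0.133) [253.4128 164.6944]
(-0.031, 0.073, 0.133) [383.8924 192.4035]
(-0.031, -0.073, 0.133) [255.1322 192.6726]
(0.064, 0.084, 0.147) [391.144  273.6155]
(0.064, -0.084, 0.147) [248.1943 273.8587]
(-0.07, 0.084, 0.136) [396.5719 158.4658]
(-0.07, -0.084, 0.136) [242.3654 158.8131]
(-0.02, 0, 0.06) [319.405  186.6364]
```

View pics/w1.png

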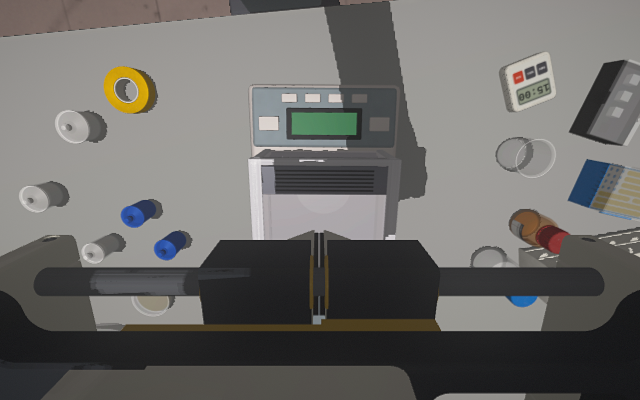

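```bash
python3 - <<'E'
import cv2
i=cv2.imread('pics/w1.png')[75:245,230:420]
cv2.imwrite('pics/crop2.png',cv2.resize(i,(665,595),interpolation=cv2.INTER_CUBIC))
E
```

```text
(no output)
```

View pics/crop2.png

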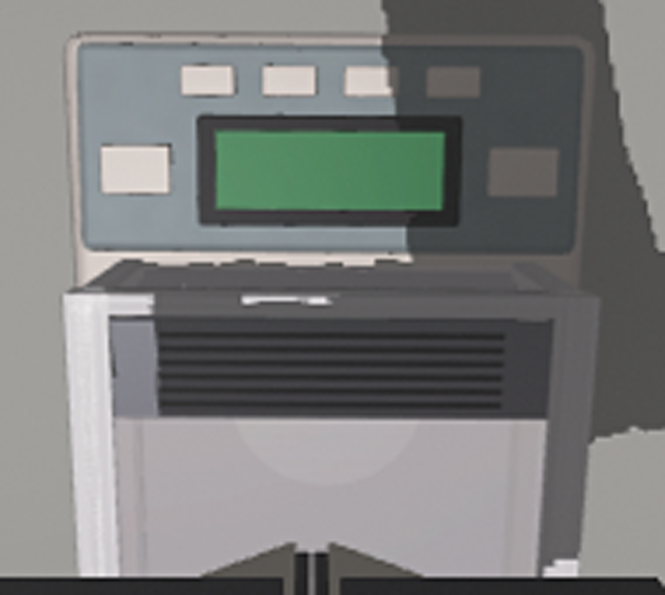

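```bash
python3 - <<'E'
from h import *
c=cam('wrist')
u=lambda x,y:np.array((230+x/3.5,75+y/3.5))
ob=[((-70,84,136),u(600,296)),((-70,-84,136),u(65,293)),((-63,73,133),u(552,320)),((-63,-73,133),u(110,318)),((-31,73,133),u(547,418)),((-31,-73,133),u(114,416)),((18,0,60),u(328,485))]
def res(p):
    r=[]
    for b,q in ob:
        b=np.array(b)/1e3;b[2]+=p[3]*(b[2]>.1);r+=list(w2p(c,np.r_[p[:2],0]+R.from_euler('z',p[2]).apply(b))-q)
    return r+[p[3]/.002]
f=least_squares(res,[.55,.075,-.078,0]);p=f.x;print(p,f.fun)
w=lambda x,y,z:np.r_[p[:2],0]+R.from_euler('z',p[2]).apply([x,y,z])
print('band',w(-.047,0,.133),'pan',w(-.02,0,.06),'xdir',w(1,0,0)-w(0,0,0))
for q in [(88,238)]:print('slim approx',p2w(c,q,.058))
go(np.r_[w(-.047,0,0)[:2],.2],np.pi+p[2])
E
```

```text
[ 0.5567  0.0823 -0.0825 -0.004 ] [-0.4792  0.7933  0.2583  0.9702  2.2373 -0.3039 -1.8223 -0.3134  1.7586
 -0.7212 -1.6113 -0.7077 -0.4205  0.7312 -2.0033]
band [0.5099 0.0862 0.133 ] pan [0.5368 0.084  0.06  ] xdir [ 0.9966 -0.0824  0.    ]
slim approx [ 0.585  -0.2619  0.058 ]
shift cm [-0.0915  0.5614 12.9166] rot deg [ 0.026  -0.0674  0.2187]
```

```bash
python3 -m crank '[{"fingers":0,"dx":-0.3,"dy":0.6,"dz":4,"wx":0,"wy":0,"wz":0.2},{"fingers":0,"dx":-0.3,"dy":0.6,"dz":8,"wx":0,"wy":0,"wz":0.2},{"fingers":0,"dx":-0.3,"dy":0.6,"dz":12,"wx":0,"wy":0,"wz":0.2},{"fingers":0,"dx":-0.3,"dy":0.6,"dz":15,"wx":0,"wy":0,"wz":0.2},{"fingers":0,"dx":-0.3,"dy":0.6,"dz":16.5,"wx":0,"wy":0,"wz":0.2}]' 20; python3 -m crank '[{"fingers":0,"dx":0,"dy":0,"dz":0,"wx":0,"wy":0,"wz":0},{"fingers":0,"dx":0,"dy":0,"dz":0,"wx":0,"wy":0,"wz":0}]'; python3 - <<'E'
from h import *
c,i=save('wrist','w2');s=robot.sense();print(s['wrist_force'],s['tcp_pos'])
cv2.imwrite('pics/w2s.png',i[0:300,120:540])
E
```

```text
t: 2.15
tcp_pos: [0.5099, 0.0876, 0.1616]
tool_rot: [0.039, 0.999, -0.0, -0.002]
wrist_force: [-0.4, -0.0, -0.6]
gripper_width: 0.0003
gripper_force: 0.0
t: 2.35
tcp_pos: [0.5125, 0.0872, 0.1649]
tool_rot: [0.04, 0.999, 0.0, -0.0]
wrist_force: [-0.0, -0.4, -0.1]
gripper_width: 0.0005
gripper_force: 0.0
[0.0127 0.2341 0.1763] [0.5131 0.087  0.1656]
```

View pics/w2s.png

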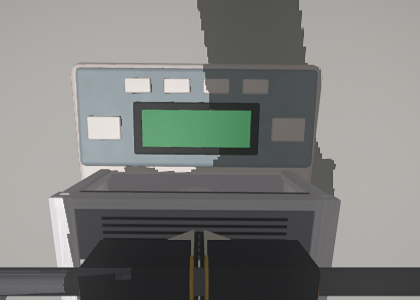

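The closed fingertips (view ~(200,270)) sit over the ribbed band just behind the front ribs, laterally centred. Now I feel downwards.

```bash
python3 -m crank '[{"fingers":0,"dx":0,"dy":0,"dz":0.3,"wx":0,"wy":0,"wz":0},{"fingers":0,"dx":0,"dy":0,"dz":0.6,"wx":0,"wy":0,"wz":0},{"fingers":0,"dx":0,"dy":0,"dz":0.8,"wx":0,"wy":0,"wz":0},{"fingers":0,"dx":0,"dy":0,"dz":0.9,"wx":0,"wy":0,"wz":0},{"fingers":0,"dx":0,"dy":0,"dz":0.9,"wx":0,"wy":0,"wz":0}]' 20; python3 -m crank '[{"fingers":0,"dx":0,"dy":0,"dz":0.1,"wx":0,"wy":0,"wz":0},{"fingers":0,"dx":0,"dy":0,"dz":0.2,"wx":0,"wy":0,"wz":0}]'
```

```text
t: 2.9
tcp_pos: [0.5126, 0.0856, 0.1555]
tool_rot: [0.041, 0.999, -0.0, -0.0]
wrist_force: [0.2, 0.6, -0.9]
gripper_width: 0.0005
gripper_force: 0.0
t: 3.1
tcp_pos: [0.5127, 0.0857, 0.1536]
tool_rot: [0.041, 0.999, 0.0, 0.0]
wrist_force: [0.2, -0.8, 0.0]
gripper_width: 0.0005
gripper_force: 0.0
```

```bash
python3 -m crank '[{"fingers":0,"dx":0,"dy":0,"dz":0.05,"wx":0,"wy":0,"wz":0},{"fingers":0,"dx":0,"dy":0,"dz":0.1,"wx":0,"wy":0,"wz":0}]'
```

```text
t: 3.3
tcp_pos: [0.5126, 0.0857, 0.1525]
tool_rot: [0.041, 0.999, 0.0, -0.0]
wrist_force: [0.5, 0.1, -0.2]
gripper_width: 0.0002
gripper_force: 0.0
```

```bash
python3 -m crank '[{"fingers":0,"dx":0,"dy":0,"dz":0.05,"wx":0,"wy":0,"wz":0},{"fingers":0,"dx":0,"dy":0,"dz":0.1,"wx":0,"wy":0,"wz":0}]'
```

```text
t: 3.5
tcp_pos: [0.5127, 0.0858, 0.1517]
tool_rot: [0.041, 0.999, -0.0, -0.0]
wrist_force: [-0.3, -0.2, 3.1]
gripper_width: 0.0006
gripper_force: 1.7
```

```bash
python3 -m crank '[{"fingers":0,"dx":0,"dy":0,"dz":0.04,"wx":0,"wy":0,"wz":0},{"fingers":0,"dx":0,"dy":0,"dz":0.07,"wx":0,"wy":0,"wz":0}]'
```

```text
t: 3.7
tcp_pos: [0.5127, 0.0858, 0.1513]
tool_rot: [0.041, 0.999, -0.0, 0.0]
wrist_force: [-2.0, -0.7, 5.7]
gripper_width: 0.0005
gripper_force: 3.3
```

```bash
python3 -m crank '[{"fingers":0,"dx":0,"dy":0,"dz":0.04,"wx":0,"wy":0,"wz":0},{"fingers":0,"dx":0,"dy":0,"dz":0.08,"wx":0,"wy":0,"wz":0},{"fingers":0,"dx":0,"dy":0,"dz":0.08,"wx":0,"wy":0,"wz":0}]'
```

```text
t: 4.0
tcp_pos: [0.5127, 0.0858, 0.151]
tool_rot: [0.041, 0.999, -0.0, 0.0]
wrist_force: [-3.0, -0.7, 10.0]
gripper_width: 0.0005
gripper_force: 4.8
```

```bash
python3 -m crank '[{"fingers":0,"dx":-0.1,"dy":0,"dz":0.02,"wx":0,"wy":0,"wz":0},{"fingers":0,"dx":-0.25,"dy":0,"dz":0.03,"wx":0,"wy":0,"wz":0},{"fingers":0,"dx":-0.45,"dy":0,"dz":0.03,"wx":0,"wy":0,"wz":0},{"fingers":0,"dx":-0.7,"dy":0,"dz":0.03,"wx":0,"wy":0,"wz":0},{"fingers":0,"dx":-1.0,"dy":0,"dz":0.03,"wx":0,"wy":0,"wz":0}]'
```

```text
t: 4.5
tcp_pos: [0.5227, 0.0849, 0.1509]
tool_rot: [0.041, 0.999, -0.0, 0.0]
wrist_force: [-4.2, -0.9, 11.1]
gripper_width: 0.0007
gripper_force: 5.4
```

```bash
python3 -m crank '[{"fingers":0,"dx":-0.3,"dy":0,"dz":0,"wx":0,"wy":0,"wz":0},{"fingers":0,"dx":-0.6,"dy":0,"dz":0,"wx":0,"wy":0,"wz":0},{"fingers":0,"dx":-0.9,"dy":0,"dz":0,"wx":0,"wy":0,"wz":0},{"fingers":0,"dx":-1.2,"dy":0,"dz":0,"wx":0,"wy":0,"wz":0},{"fingers":0,"dx":-1.5,"dy":0,"dz":0,"wx":0,"wy":0,"wz":0}]'
```

```text
t: 5.0
tcp_pos: [0.5378, 0.0836, 0.1509]
tool_rot: [0.041, 0.999, -0.0, 0.0]
wrist_force: [-4.2, -0.9, 10.8]
gripper_width: 0.0009
gripper_force: 5.4
```

```bash
python3 -m crank '[{"fingers":0,"dx":-0.3,"dy":0,"dz":0,"wx":0,"wy":0,"wz":0},{"fingers":0,"dx":-0.6,"dy":0,"dz":0,"wx":0,"wy":0,"wz":0},{"fingers":0,"dx":-0.9,"dy":0,"dz":0,"wx":0,"wy":0,"wz":0},{"fingers":0,"dx":-1.2,"dy":0,"dz":0,"wx":0,"wy":0,"wz":0},{"fingers":0,"dx":-1.5,"dy":0,"dz":0,"wx":0,"wy":0,"wz":0}]'
```

```text
t: 5.5
tcp_pos: [0.5527, 0.0822, 0.151]
tool_rot: [0.041, 0.999, -0.0, 0.0]
wrist_force: [-4.0, -0.6, 10.1]
gripper_width: 0.0006
gripper_force: 5.3
```

```bash
python3 -m crank '[{"fingers":0,"dx":-0.3,"dy":0,"dz":0.02,"wx":0,"wy":0,"wz":0},{"fingers":0,"dx":-0.6,"dy":0,"dz":0.02,"wx":0,"wy":0,"wz":0},{"fingers":0,"dx":-0.9,"dy":0,"dz":0.02,"wx":0,"wy":0,"wz":0},{"fingers":0,"dx":-1.2,"dy":0,"dz":0.02,"wx":0,"wy":0,"wz":0},{"fingers":0,"dx":-1.5,"dy":0,"dz":0.02,"wx":0,"wy":0,"wz":0}]'
```

```text
t: 6.0
tcp_pos: [0.5678, 0.0809, 0.1509]
tool_rot: [0.041, 0.999, -0.0, 0.0]
wrist_force: [-4.6, -2.8, 10.3]
gripper_width: 0.0003
gripper_force: 5.5
```

```bash
python3 -m crank '[{"fingers":0,"dx":-0.3,"dy":0,"dz":0.01,"wx":0,"wy":0,"wz":0},{"fingers":0,"dx":-0.6,"dy":0,"dz":0.01,"wx":0,"wy":0,"wz":0},{"fingers":0,"dx":-0.9,"dy":0,"dz":0.01,"wx":0,"wy":0,"wz":0},{"fingers":0,"dx":-1.2,"dy":0,"dz":0.01,"wx":0,"wy":0,"wz":0},{"fingers":0,"dx":-1.5,"dy":0,"dz":0.01,"wx":0,"wy":0,"wz":0}]'
```

```text
t: 6.5
tcp_pos: [0.5828, 0.0796, 0.1509]
tool_rot: [0.041, 0.999, -0.0, 0.0]
wrist_force: [-4.1, -1.0, 11.3]
gripper_width: 0.0003
gripper_force: 5.5
```

```bash
python3 -m crank '[{"fingers":0,"dx":-0.3,"dy":0,"dz":0,"wx":0,"wy":0,"wz":0},{"fingers":0,"dx":-0.6,"dy":0,"dz":0,"wx":0,"wy":0,"wz":0},{"fingers":0,"dx":-0.9,"dy":0,"dz":0,"wx":0,"wy":0,"wz":0},{"fingers":0,"dx":-1.2,"dy":0,"dz":0,"wx":0,"wy":0,"wz":0}]'; python3 - <<'E'
from h import *
c,i=save('wrist','w3');_,j=save('top','t3')
cv2.imwrite('pics/w3s.png',np.vstack([i[60:360,100:540],cv2.resize(j[140:265,245:345],(440,300)) if 0 else cv2.resize(j[140:225,245:370],(440,299))]))
E
```

```text
t: 6.9
tcp_pos: [0.5947, 0.0785, 0.1509]
tool_rot: [0.041, 0.999, -0.0, 0.0]
wrist_force: [-3.6, -1.8, 11.2]
gripper_width: 0.0004
gripper_force: 5.4
```

View pics/w3s.png

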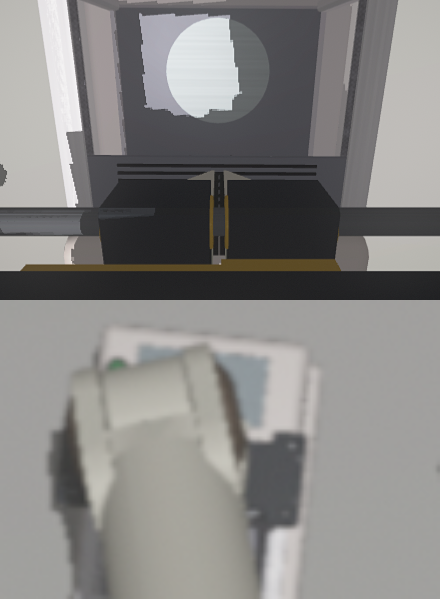

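The wrist view shows the roof open by about 82 mm. The fingers are still on the band and the whole pan is visible, centred at full-image (318,129). I slide the last few mm until the stop is felt.

```bash
python3 -m crank '[{"fingers":0,"dx":-0.15,"dy":0,"dz":0,"wx":0,"wy":0,"wz":0},{"fingers":0,"dx":-0.3,"dy":0,"dz":0,"wx":0,"wy":0,"wz":0},{"fingers":0,"dx":-0.4,"dy":0,"dz":0,"wx":0,"wy":0,"wz":0},{"fingers":0,"dx":-0.45,"dy":0,"dz":0,"wx":0,"wy":0,"wz":0}]'; python3 - <<'E'
from h import *
i=cv2.imread('pics/w3.png');s=robot.sense()
# pose at w3
T=np.eye(4);T[:3,:3]=R.from_quat(s['tool_rot']).as_matrix();T[:3,3]=[.5947,.0785,.1509]
m=camera_model('wrist');c=(np.array(m['mtx']),T@np.array(m['mount']))
for q in [(267,129),(370,129),(318.5,75),(318.5,183),(318.5,129)]:print(p2w(c,q,.06))
E
```

```text
t: 7.4
tcp_pos: [0.5971, 0.0783, 0.1504]
tool_rot: [0.041, 0.999, -0.0, -0.002]
wrist_force: [-9.9, -1.5, 14.4]
gripper_width: 0.0005
gripper_force: 7.1
[0.5299 0.0444 0.06  ]
[0.536 0.12  0.06 ]
[0.496  0.0853 0.06  ]
[0.5735 0.0789 0.06  ]
[0.533  0.0822 0.06  ]
```

```bash
python3 -m crank '[{"fingers":0,"dx":0.12,"dy":0,"dz":-0.1,"wx":0,"wy":0,"wz":0},{"fingers":0,"dx":0.25,"dy":0,"dz":-0.4,"wx":0,"wy":0,"wz":0},{"fingers":0,"dx":0.25,"dy":0,"dz":-2,"wx":0,"wy":0,"wz":0},{"fingers":0,"dx":0.2,"dy":-2,"dz":-6,"wx":0,"wy":0,"wz":0},{"fingers":3,"dx":0,"dy":-5,"dz":-9,"wx":0,"wy":0,"wz":0}]'; python3 - <<'E'
from h import *
go([.60,-.275,.24],np.pi-.0825)
E
```

```text
t: 7.9
tcp_pos: [0.5948, 0.0312, 0.2406]
tool_rot: [0.039, 0.999, 0.001, 0.0]
wrist_force: [1.0, 0.3, 0.7]
gripper_width: 0.0049
gripper_force: 0.0
shift cm [ -2.8931 -30.4889   0.0093] rot deg [0.098  0.0037 0.2819]
```

```bash
python3 -m crank '[{"fingers":5,"dx":-0.4,"dy":-4.5,"dz":0,"wx":0,"wy":0,"wz":0},{"fingers":5,"dx":-0.9,"dy":-9,"dz":0,"wx":0,"wy":0,"wz":0},{"fingers":5,"dx":-1.4,"dy":-13.5,"dz":0,"wx":0,"wy":0,"wz":0},{"fingers":5,"dx":-1.9,"dy":-18,"dz":0,"wx":0,"wy":0,"wz":0},{"fingers":5,"dx":-2.4,"dy":-22.5,"dz":0,"wx":0,"wy":0,"wz":0}]'; python3 -m crank '[{"fingers":5,"dx":-0.2,"dy":-4,"dz":0,"wx":0,"wy":0,"wz":0},{"fingers":5,"dx":-0.4,"dy":-7,"dz":0,"wx":0,"wy":0,"wz":0},{"fingers":5,"dx":-0.4,"dy":-7.5,"dz":0,"wx":0,"wy":0,"wz":0},{"fingers":5,"dx":-0.4,"dy":-7.5,"dz":0,"wx":0,"wy":0,"wz":0},{"fingers":5,"dx":-0.4,"dy":-7.5,"dz":0,"wx":0,"wy":0,"wz":0}]'; python3 - <<'E'
from h import *
c,i=save('wrist','w4');_,j=save('top','t4')
cv2.imwrite('pics/w4s.png',np.hstack([i[0:400,100:540],cv2.resize(j[135:225,260:340],(355,400))]))
E
```

```text
t: 8.4
tcp_pos: [0.6001, -0.1991, 0.2393]
tool_rot: [0.041, 0.999, 0.0, 0.0]
wrist_force: [0.8, 0.9, -0.1]
gripper_width: 0.044
gripper_force: 0.0
t: 8.9
tcp_pos: [0.5984, -0.2705, 0.2391]
tool_rot: [0.04, 0.999, 0.001, -0.0]
wrist_force: [0.3, 0.2, 0.2]
gripper_width: 0.0499
gripper_force: 0.0
```

View pics/w4s.png

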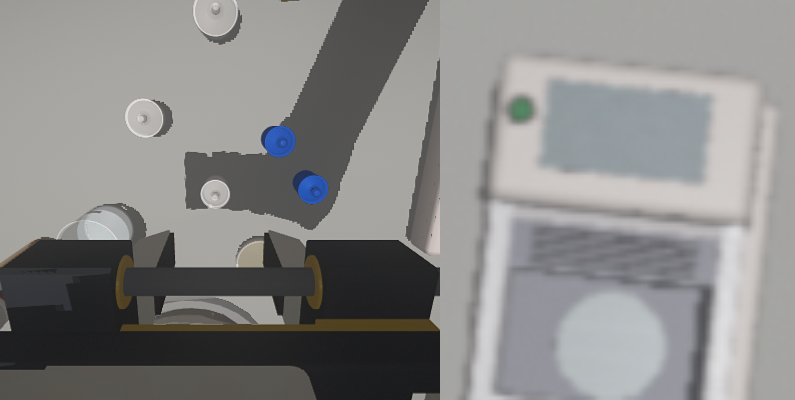

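The wrist view shows the slim white bottle's lid centred at full-image (315,194), with blue look-alikes to its right. The top view shows the roof fully open with the band against the housing.

```bash
python3 - <<'E'
from h import *
i=cv2.imread('pics/w4.png');c=cam('wrist')
g=cv2.cvtColor(i[170:220,285:345],cv2.COLOR_BGR2GRAY);_,b=cv2.threshold(g,0,255,cv2.THRESH_OTSU);
n,l,st,ce=cv2.connectedComponentsWithStats(b);k=1+np.argmax(st[1:,4]);print(st[k],ce[k]+[285,170])
for q,z in [((315,194),.053),((315,195),.058),((301,194),.053),((329,194),.053)]:
    p=p2w(c,q,z);print(p)
p=p2w(c,(315,194.5),.055);go([p[0],p[1],.1],np.pi-.0825);go([p[0],p[1],.04],np.pi-.0825)
E
```

```text
[   0   10   60   40 1315] [314.0289 203.6814]
[ 0.6122 -0.2761  0.053 ]
[ 0.612 -0.276  0.058]
[ 0.611  -0.2915  0.053 ]
[ 0.6134 -0.2607  0.053 ]
shift cm [-1.3973 -0.5146 13.9389] rot deg [0.0742 0.0043 0.1888]
shift cm [-1.3968 -0.5223 19.9389] rot deg [0.0742 0.0043 0.1888]
```

```bash
python3 -m crank '[{"fingers":5.5,"dx":-1.4,"dy":-0.5,"dz":3,"wx":0,"wy":0,"wz":0.2},{"fingers":5.5,"dx":-1.4,"dy":-0.5,"dz":7,"wx":0,"wy":0,"wz":0.2},{"fingers":5.5,"dx":-1.4,"dy":-0.5,"dz":10.5,"wx":0,"wy":0,"wz":0.2},{"fingers":5.5,"dx":-1.4,"dy":-0.5,"dz":12.5,"wx":0,"wy":0,"wz":0.2},{"fingers":5.5,"dx":-1.4,"dy":-0.5,"dz":12.5,"wx":0,"wy":0,"wz":0.2}]'; python3 - <<'E'
from h import *
go([.612,-.276,.04],np.pi-.0825)
E
```

```text
t: 9.5
tcp_pos: [0.6095, -0.2755, 0.1106]
tool_rot: [0.042, 0.999, 0.002, -0.003]
wrist_force: [0.3, 0.5, -1.7]
gripper_width: 0.0551
gripper_force: 0.0
shift cm [-0.3039 -0.0515  7.0558] rot deg [ 0.1707 -0.3835 -0.0388]
```

```bash
python3 -m crank '[{"fingers":5.5,"dx":0,"dy":0,"dz":2,"wx":0,"wy":0,"wz":0},{"fingers":5.5,"dx":0,"dy":0,"dz":4,"wx":0,"wy":0,"wz":0},{"fingers":5.5,"dx":0,"dy":0,"dz":6,"wx":0,"wy":0,"wz":0},{"fingers":5.5,"dx":0,"dy":0,"dz":7.2,"wx":0,"wy":0,"wz":0},{"fingers":5.5,"dx":0,"dy":0,"dz":7.2,"wx":0,"wy":0,"wz":0}]'; python3 - <<'E'
from h import *
go([.612,-.276,.04],np.pi-.0825);print(robot.sense()['wrist_force'])
E
```

```text
t: 10.0
tcp_pos: [0.6112, -0.2775, 0.0418]
tool_rot: [0.042, 0.999, 0.0, -0.001]
wrist_force: [-0.4, -0.4, -0.3]
gripper_width: 0.055
gripper_force: 0.0
shift cm [-0.065   0.1558  0.1789] rot deg [ 0.0514 -0.094  -0.121 ]
[-0.4292 -0.402  -0.3256]
```

```bash
python3 -m crank '[{"fingers":5.5,"dx":0,"dy":0.1,"dz":0.1,"wx":0,"wy":0,"wz":0},{"fingers":4.2,"dx":0,"dy":0.1,"dz":0.1,"wx":0,"wy":0,"wz":0},{"fingers":3.6,"dx":0,"dy":0.1,"dz":0.1,"wx":0,"wy":0,"wz":0},{"fingers":2.5,"dx":0,"dy":0.1,"dz":0.1,"wx":0,"wy":0,"wz":0},{"fingers":2.5,"dx":0,"dy":0.1,"dz":0.1,"wx":0,"wy":0,"wz":0}]' 10;  python3 -m crank '[{"fingers":2.5,"dx":0,"dy":0,"dz":0,"wx":0,"wy":0,"wz":0},{"fingers":2.5,"dx":0,"dy":0,"dz":0,"wx":0,"wy":0,"wz":0}]' 10
```

```text
t: 10.5
tcp_pos: [0.612, -0.2777, 0.0421]
tool_rot: [0.043, 0.999, -0.0, 0.0]
wrist_force: [0.6, 0.2, 2.0]
gripper_width: 0.0319
gripper_force: 10.0
t: 10.7
tcp_pos: [0.6121, -0.2777, 0.042]
tool_rot: [0.043, 0.999, -0.0, 0.0]
wrist_force: [-0.9, 0.4, 4.2]
gripper_width: 0.0321
gripper_force: 10.0
```

```bash
python3 -m crank '[{"fingers":2.5,"dx":0,"dy":0,"dz":-0.5,"wx":0,"wy":0,"wz":0},{"fingers":2.5,"dx":0,"dy":0,"dz":-2,"wx":0,"wy":0,"wz":0},{"fingers":2.5,"dx":0,"dy":0,"dz":-5,"wx":0,"wy":0,"wz":0},{"fingers":2.5,"dx":0,"dy":0,"dz":-8,"wx":0,"wy":0,"wz":0},{"fingers":2.5,"dx":0,"dy":0,"dz":-11,"wx":0,"wy":0,"wz":0}]' 10;  python3 -m crank '[{"fingers":2.5,"dx":0,"dy":0,"dz":-4,"wx":0,"wy":0,"wz":0},{"fingers":2.5,"dx":0,"dy":0,"dz":-8,"wx":0,"wy":0,"wz":0},{"fingers":2.5,"dx":0,"dy":0,"dz":-11,"wx":0,"wy":0,"wz":0},{"fingers":2.5,"dx":0,"dy":0,"dz":-12,"wx":0,"wy":0,"wz":0}]' 10; python3 - <<'E'
from h import *
go([.535,.083,.26],np.pi-.0825)
E
```

```text
t: 11.2
tcp_pos: [0.6114, -0.2778, 0.1534]
tool_rot: [0.043, 0.999, -0.0, 0.0]
wrist_force: [0.7, 0.4, -0.3]
gripper_width: 0.032
gripper_force: 10.0
t: 11.6
tcp_pos: [0.6133, -0.2786, 0.2771]
tool_rot: [0.043, 0.999, -0.001, 0.004]
wrist_force: [-0.0, -0.1, -0.8]
gripper_width: 0.032
gripper_force: 10.0
shift cm [10.9199 35.3522  1.5482] rot deg [-0.1387  0.4096 -0.2035]
```

```bash
python3 -m crank '[{"fingers":2.5,"dx":0.6,"dy":2,"dz":0,"wx":0,"wy":0,"wz":0},{"fingers":2.5,"dx":1.7,"dy":5.5,"dz":0,"wx":0,"wy":0,"wz":0},{"fingers":2.5,"dx":2.8,"dy":9,"dz":0,"wx":0,"wy":0,"wz":0},{"fingers":2.5,"dx":3.9,"dy":12.5,"dz":0,"wx":0,"wy":0,"wz":0},{"fingers":2.5,"dx":5,"dy":16,"dz":0,"wx":0,"wy":0,"wz":0}]' 10;  python3 -m crank '[{"fingers":2.5,"dx":1.1,"dy":3.5,"dz":0,"wx":0,"wy":0,"wz":0},{"fingers":2.5,"dx":2.2,"dy":7,"dz":0,"wx":0,"wy":0,"wz":0},{"fingers":2.5,"dx":3.3,"dy":10.5,"dz":0,"wx":0,"wy":0,"wz":0},{"fingers":2.5,"dx":4.4,"dy":14,"dz":0,"wx":0,"wy":0,"wz":0},{"fingers":2.5,"dx":5.1,"dy":16.5,"dz":0,"wx":0,"wy":0,"wz":0}]' 10; python3 - <<'E'
from h import *
go([.535,.083,.26],np.pi-.0825)
E
```

```text
t: 12.1
tcp_pos: [0.5743, -0.1125, 0.2708]
tool_rot: [0.043, 0.999, 0.0, -0.001]
wrist_force: [-0.0, -0.0, -0.7]
gripper_width: 0.0321
gripper_force: 10.0
t: 12.6
tcp_pos: [0.5372, 0.0576, 0.271]
tool_rot: [0.042, 0.999, 0.0, -0.001]
wrist_force: [0.2, -0.0, -0.2]
gripper_width: 0.032
gripper_force: 10.0
shift cm [0.4325 2.5128 1.0986] rot deg [ 0.0258 -0.092  -0.0464]
```

```bash
python3 -m crank '[{"fingers":2.5,"dx":0.3,"dy":1.5,"dz":0.5,"wx":0,"wy":0,"wz":0},{"fingers":2.5,"dx":0.4,"dy":2.5,"dz":2,"wx":0,"wy":0,"wz":0},{"fingers":2.5,"dx":0.4,"dy":2.5,"dz":4,"wx":0,"wy":0,"wz":0},{"fingers":2.5,"dx":0.4,"dy":2.5,"dz":4.5,"wx":0,"wy":0,"wz":0},{"fingers":2.5,"dx":0.4,"dy":2.5,"dz":4.5,"wx":0,"wy":0,"wz":0}]' 10; python3 - <<'E'
from h import *
go([.535,.083,.115],np.pi-.0825)
c,i=save('wrist','w5');cv2.imwrite('pics/w5s.png',i[:,100:540])
print(w2p(c,[.535,.083,.06]))
E
```

```text
t: 13.1
tcp_pos: [0.5359, 0.0795, 0.2253]
tool_rot: [0.043, 0.999, -0.0, -0.001]
wrist_force: [-0.3, -0.2, 0.3]
gripper_width: 0.0326
gripper_force: 10.0
shift cm [ 0.0871  0.3486 11.0334] rot deg [-0.0531 -0.1675 -0.2055]
[323.2743 185.5795]
```

View pics/w5s.png

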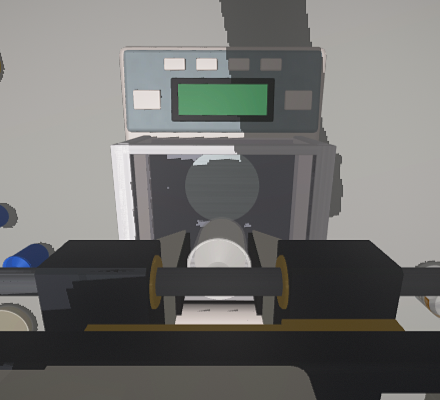

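The wrist view shows the bottle held upright and the pan centred at full-image (322,187), against a predicted (323,186). I lower it.

```bash
python3 -m crank '[{"fingers":2.5,"dx":0.1,"dy":0.2,"dz":2,"wx":0,"wy":0,"wz":0},{"fingers":2.5,"dx":0.1,"dy":0.2,"dz":5,"wx":0,"wy":0,"wz":0},{"fingers":2.5,"dx":0.1,"dy":0.2,"dz":8,"wx":0,"wy":0,"wz":0},{"fingers":2.5,"dx":0.1,"dy":0.2,"dz":10,"wx":0,"wy":0,"wz":0},{"fingers":2.5,"dx":0.1,"dy":0.2,"dz":11,"wx":0,"wy":0,"wz":0}]' 10;python3 -m crank '[{"fingers":2.5,"dx":0,"dy":0,"dz":0.1,"wx":0,"wy":0,"wz":0},{"fingers":2.5,"dx":0,"dy":0,"dz":0.2,"wx":0,"wy":0,"wz":0},{"fingers":2.5,"dx":0,"dy":0,"dz":0.4,"wx":0,"wy":0,"wz":0},{"fingers":2.5,"dx":0,"dy":0,"dz":0.6,"wx":0,"wy":0,"wz":0},{"fingers":2.5,"dx":0,"dy":0,"dz":0.8,"wx":0,"wy":0,"wz":0}]' 10; python3 - <<'E'
from h import *
go([.535,.083,.102],np.pi-.0825)
E
```

```text
t: 13.65
tcp_pos: [0.5358, 0.0815, 0.1155]
tool_rot: [0.043, 0.999, -0.0, -0.001]
wrist_force: [-0.0, 0.2, 0.5]
gripper_width: 0.0322
gripper_force: 10.0
t: 14.15
tcp_pos: [0.5367, 0.0822, 0.1091]
tool_rot: [0.043, 0.999, 0.0, 0.001]
wrist_force: [0.1, -0.1, -1.0]
gripper_width: 0.0322
gripper_force: 10.0
shift cm [0.1728 0.0626 0.7048] rot deg [ 0.018   0.0717 -0.1897]
```

```bash
python3 -m crank '[{"fingers":2.5,"dx":0.1,"dy":0.1,"dz":0.1,"wx":0,"wy":0,"wz":0},{"fingers":2.5,"dx":0.1,"dy":0.1,"dz":0.2,"wx":0,"wy":0,"wz":0},{"fingers":2.5,"dx":0.1,"dy":0.1,"dz":0.3,"wx":0,"wy":0,"wz":0},{"fingers":2.5,"dx":0.1,"dy":0.1,"dz":0.4,"wx":0,"wy":0,"wz":0},{"fingers":2.5,"dx":0.1,"dy":0.1,"dz":0.45,"wx":0,"wy":0,"wz":0}]' 10;python3 -m crank '[{"fingers":2.5,"dx":0,"dy":0,"dz":0.05,"wx":0,"wy":0,"wz":0},{"fingers":2.5,"dx":0,"dy":0,"dz":0.1,"wx":0,"wy":0,"wz":0},{"fingers":2.5,"dx":0,"dy":0,"dz":0.1,"wx":0,"wy":0,"wz":0}]' 10
```

```text
t: 14.65
tcp_pos: [0.5352, 0.0832, 0.1038]
tool_rot: [0.043, 0.999, -0.0, -0.0]
wrist_force: [0.0, 0.7, 0.0]
gripper_width: 0.0322
gripper_force: 10.0
t: 14.95
tcp_pos: [0.5352, 0.0833, 0.1029]
tool_rot: [0.043, 0.999, 0.0, -0.0]
wrist_force: [-0.1, 0.0, -0.6]
gripper_width: 0.0323
gripper_force: 10.0
```

```bash
python3 -m crank '[{"fingers":2.5,"dx":0,"dy":0,"dz":0.05,"wx":0,"wy":0,"wz":0},{"fingers":2.5,"dx":0,"dy":0,"dz":0.1,"wx":0,"wy":0,"wz":0},{"fingers":2.5,"dx":0,"dy":0,"dz":0.1,"wx":0,"wy":0,"wz":0}]' 10
```

```text
t: 15.25
tcp_pos: [0.5353, 0.0833, 0.1019]
tool_rot: [0.043, 0.999, 0.0, -0.0]
wrist_force: [0.2, 1.5, 0.8]
gripper_width: 0.0321
gripper_force: 10.0
```

```bash
python3 -m crank '[{"fingers":2.5,"dx":0,"dy":0,"dz":0.03,"wx":0,"wy":0,"wz":0},{"fingers":2.5,"dx":0,"dy":0,"dz":0.06,"wx":0,"wy":0,"wz":0},{"fingers":2.5,"dx":0,"dy":0,"dz":0.06,"wx":0,"wy":0,"wz":0}]' 10
```

```text
t: 15.55
tcp_pos: [0.5354, 0.0833, 0.1015]
tool_rot: [0.043, 0.999, 0.0, 0.0]
wrist_force: [-0.6, -0.3, 1.8]
gripper_width: 0.032
gripper_force: 10.0
```

```bash
python3 -m crank '[{"fingers":3.3,"dx":0,"dy":0,"dz":0,"wx":0,"wy":0,"wz":0},{"fingers":3.6,"dx":0,"dy":0,"dz":0,"wx":0,"wy":0,"wz":0},{"fingers":4.2,"dx":0,"dy":0,"dz":0,"wx":0,"wy":0,"wz":0},{"fingers":5.2,"dx":0,"dy":0,"dz":0,"wx":0,"wy":0,"wz":0},{"fingers":5.2,"dx":0,"dy":0,"dz":0,"wx":0,"wy":0,"wz":0}]' 10; python3 -m crank '[{"fingers":5.2,"dx":0,"dy":0,"dz":-0.3,"wx":0,"wy":0,"wz":0},{"fingers":5.2,"dx":0,"dy":0,"dz":-1,"wx":0,"wy":0,"wz":0},{"fingers":5.2,"dx":0,"dy":0,"dz":-3,"wx":0,"wy":0,"wz":0},{"fingers":5.2,"dx":0,"dy":0,"dz":-6,"wx":0,"wy":0,"wz":0},{"fingers":5.2,"dx":0,"dy":0,"dz":-9,"wx":0,"wy":0,"wz":0}]' 10
```

```text
t: 16.05
tcp_pos: [0.5352, 0.0832, 0.1013]
tool_rot: [0.043, 0.999, 0.0, -0.0]
wrist_force: [0.2, 0.2, -0.0]
gripper_width: 0.0506
gripper_force: 0.0
t: 16.55
tcp_pos: [0.5349, 0.0833, 0.1926]
tool_rot: [0.043, 0.999, -0.0, -0.0]
wrist_force: [1.0, 0.7, 0.7]
gripper_width: 0.0522
gripper_force: 0.0
```

```bash
python3 -m crank '[{"fingers":3,"dx":-2,"dy":0,"dz":0,"wx":0,"wy":0,"wz":0},{"fingers":0,"dx":-5,"dy":0,"dz":0,"wx":0,"wy":0,"wz":0.1},{"fingers":0,"dx":-6.2,"dy":0,"dz":0,"wx":0,"wy":0,"wz":0.2},{"fingers":0,"dx":-6.2,"dy":0,"dz":0,"wx":0,"wy":0,"wz":0.2},{"fingers":0,"dx":-6.2,"dy":0,"dz":0,"wx":0,"wy":0,"wz":0.2}]' 20; python3 - <<'E'
from h import *
go([.597,.0783,.16],np.pi-.0825)
c,i=save('wrist','w6');cv2.imwrite('pics/w6s.png',i[0:300,100:540])
E
```

```text
t: 17.05
tcp_pos: [0.5958, 0.0781, 0.1908]
tool_rot: [0.045, 0.999, -0.0, -0.001]
wrist_force: [-0.5, 0.1, 0.4]
gripper_width: 0.0164
gripper_force: 0.0
shift cm [-0.1197  0.0301  3.0838] rot deg [-0.0077 -0.1174 -0.3773]
```

View pics/w6s.png

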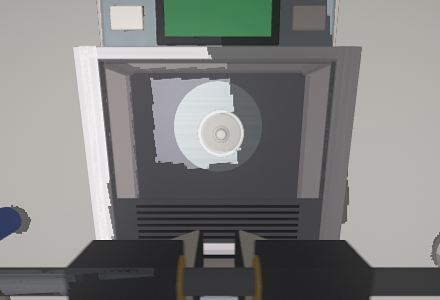

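```bash
python3 - <<'E'
from h import *
c=cam('wrist');print(p2w(c,(321,132),.114),p2w(c,(318,126),.06))
E
python3 -m crank '[{"fingers":0,"dx":-0.1,"dy":0,"dz":1,"wx":0,"wy":0,"wz":-0.4},{"fingers":0,"dx":-0.1,"dy":0,"dz":2,"wx":0,"wy":0,"wz":-0.4},{"fingers":0,"dx":-0.1,"dy":0,"dz":2.8,"wx":0,"wy":0,"wz":-0.4},{"fingers":0,"dx":-0.1,"dy":0,"dz":3.2,"wx":0,"wy":0,"wz":-0.4},{"fingers":0,"dx":-0.1,"dy":0,"dz":3.2,"wx":0,"wy":0,"wz":-0.4}]'
```

```text
[0.5354 0.084  0.114 ] [0.5336 0.0819 0.06  ]
t: 17.6
tcp_pos: [0.5972, 0.0777, 0.1582]
tool_rot: [0.041, 0.999, -0.0, -0.001]
wrist_force: [0.2, -0.3, -0.4]
gripper_width: 0.0004
gripper_force: 0.0
```

The bottle stands upright, about 3 mm from the pan's centre. I press on the band again.

```bash
python3 -m crank '[{"fingers":0,"dx":0,"dy":0,"dz":0.2,"wx":0,"wy":0,"wz":0},{"fingers":0,"dx":0,"dy":0,"dz":0.4,"wx":0,"wy":0,"wz":0},{"fingers":0,"dx":0,"dy":0,"dz":0.5,"wx":0,"wy":0,"wz":0},{"fingers":0,"dx":0,"dy":0,"dz":0.55,"wx":0,"wy":0,"wz":0},{"fingers":0,"dx":0,"dy":0,"dz":0.55,"wx":0,"wy":0,"wz":0}]'; python3 -m crank '[{"fingers":0,"dx":0,"dy":0,"dz":0.05,"wx":0,"wy":0,"wz":0},{"fingers":0,"dx":0,"dy":0,"dz":0.1,"wx":0,"wy":0,"wz":0},{"fingers":0,"dx":0,"dy":0,"dz":0.1,"wx":0,"wy":0,"wz":0}]'
```

```text
t: 18.1
tcp_pos: [0.5981, 0.0778, 0.1539]
tool_rot: [0.041, 0.999, 0.0, 0.0]
wrist_force: [0.1, -0.6, -0.9]
gripper_width: 0.0006
gripper_force: 0.0
t: 18.4
tcp_pos: [0.598, 0.0778, 0.1528]
tool_rot: [0.041, 0.999, 0.0, -0.0]
wrist_force: [0.9, -0.0, 0.2]
gripper_width: 0.0003
gripper_force: 0.0
```

```bash
python3 -m crank '[{"fingers":0,"dx":0,"dy":0,"dz":0.05,"wx":0,"wy":0,"wz":0},{"fingers":0,"dx":0,"dy":0,"dz":0.1,"wx":0,"wy":0,"wz":0},{"fingers":0,"dx":0,"dy":0,"dz":0.15,"wx":0,"wy":0,"wz":0},{"fingers":0,"dx":0,"dy":0,"dz":0.15,"wx":0,"wy":0,"wz":0}]'
```

```text
t: 18.8
tcp_pos: [0.5981, 0.0779, 0.1517]
tool_rot: [0.041, 0.999, 0.0, 0.0]
wrist_force: [-1.2, -0.3, 2.9]
gripper_width: 0.0002
gripper_force: 1.7
```

```bash
python3 -m crank '[{"fingers":0,"dx":0,"dy":0,"dz":0.05,"wx":0,"wy":0,"wz":0},{"fingers":0,"dx":0,"dy":0,"dz":0.1,"wx":0,"wy":0,"wz":0},{"fingers":0,"dx":0,"dy":0,"dz":0.1,"wx":0,"wy":0,"wz":0}]'
```

```text
t: 19.1
tcp_pos: [0.5981, 0.0779, 0.1512]
tool_rot: [0.041, 0.999, -0.0, 0.0]
wrist_force: [-1.7, 0.4, 6.9]
gripper_width: 0.0005
gripper_force: 3.9
```

```bash
python3 -m crank '[{"fingers":0,"dx":0,"dy":0,"dz":0.05,"wx":0,"wy":0,"wz":0},{"fingers":0,"dx":0,"dy":0,"dz":0.1,"wx":0,"wy":0,"wz":0},{"fingers":0,"dx":0,"dy":0,"dz":0.1,"wx":0,"wy":0,"wz":0}]'
```

```text
t: 19.4
tcp_pos: [0.5981, 0.0779, 0.1507]
tool_rot: [0.041, 0.999, -0.0, 0.0]
wrist_force: [-4.5, -0.0, 11.0]
gripper_width: 0.0002
gripper_force: 5.7
```

```bash
python3 -m crank '[{"fingers":0,"dx":0.1,"dy":0,"dz":0.01,"wx":0,"wy":0,"wz":0},{"fingers":0,"dx":0.25,"dy":0,"dz":0.01,"wx":0,"wy":0,"wz":0},{"fingers":0,"dx":0.45,"dy":0,"dz":0.01,"wx":0,"wy":0,"wz":0},{"fingers":0,"dx":0.7,"dy":0,"dz":0.01,"wx":0,"wy":0,"wz":0},{"fingers":0,"dx":1.0,"dy":0,"dz":0.01,"wx":0,"wy":0,"wz":0}]'
```

```text
t: 19.9
tcp_pos: [0.5915, 0.0784, 0.1514]
tool_rot: [0.041, 0.999, 0.0, 0.004]
wrist_force: [4.3, 0.2, 6.1]
gripper_width: 0.0007
gripper_force: 3.2
```

```bash
python3 -m crank '[{"fingers":0,"dx":0,"dy":0,"dz":0.05,"wx":0,"wy":0,"wz":0},{"fingers":0,"dx":0,"dy":0,"dz":0.1,"wx":0,"wy":0,"wz":0},{"fingers":0,"dx":0.2,"dy":0,"dz":0.1,"wx":0,"wy":0,"wz":0},{"fingers":0,"dx":0.4,"dy":0,"dz":0.1,"wx":0,"wy":0,"wz":0},{"fingers":0,"dx":0.6,"dy":0,"dz":0.1,"wx":0,"wy":0,"wz":0}]'; python3 - <<'E'
from h import *
c,i=save('wrist','w7');cv2.imwrite('pics/w7s.png',i[0:300,100:540])
E
```

```text
t: 20.4
tcp_pos: [0.5861, 0.0789, 0.151]
tool_rot: [0.041, 0.999, 0.0, 0.004]
wrist_force: [3.0, -0.5, 9.1]
gripper_width: 0.0004
gripper_force: 4.7
```

View pics/w7s.png

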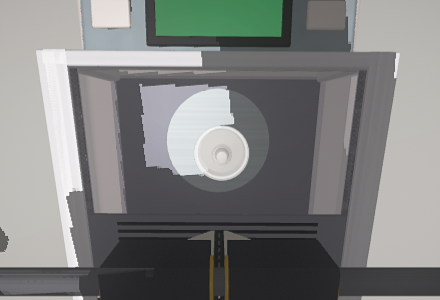

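The band's front edge is still at row 214, the same distance from the fingers as when opening, so there is no slip. The bottle stands upright. (That was one picture over my viewing allowance, so from here I measure numerically.)

```bash
python3 -m crank '[{"fingers":0,"dx":0.3,"dy":0,"dz":0.03,"wx":0,"wy":0,"wz":0},{"fingers":0,"dx":0.6,"dy":0,"dz":0.04,"wx":0,"wy":0,"wz":0},{"fingers":0,"dx":0.9,"dy":0,"dz":0.04,"wx":0,"wy":0,"wz":0},{"fingers":0,"dx":1.2,"dy":0,"dz":0.04,"wx":0,"wy":0,"wz":0},{"fingers":0,"dx":1.5,"dy":0,"dz":0.04,"wx":0,"wy":0,"wz":0}]'
```

```text
t: 20.95
tcp_pos: [0.5716, 0.0802, 0.1509]
tool_rot: [0.041, 0.999, 0.001, 0.005]
wrist_force: [2.8, -1.2, 10.7]
gripper_width: 0.0001
gripper_force: 5.3
```

```bash
python3 -m crank '[{"fingers":0,"dx":0.3,"dy":0,"dz":0,"wx":0,"wy":0,"wz":0},{"fingers":0,"dx":0.6,"dy":0,"dz":0,"wx":0,"wy":0,"wz":0},{"fingers":0,"dx":0.9,"dy":0,"dz":0,"wx":0,"wy":0,"wz":0},{"fingers":0,"dx":1.2,"dy":0,"dz":0,"wx":0,"wy":0,"wz":0},{"fingers":0,"dx":1.5,"dy":0,"dz":0,"wx":0,"wy":0,"wz":0}]'
```

```text
t: 21.45
tcp_pos: [0.5567, 0.0816, 0.1509]
tool_rot: [0.041, 0.999, 0.001, 0.005]
wrist_force: [5.1, -0.7, 10.9]
gripper_width: 0.0007
gripper_force: 5.5
```

```bash
python3 -m crank '[{"fingers":0,"dx":0.3,"dy":0,"dz":0,"wx":0,"wy":0,"wz":0},{"fingers":0,"dx":0.6,"dy":0,"dz":0,"wx":0,"wy":0,"wz":0},{"fingers":0,"dx":0.9,"dy":0,"dz":0,"wx":0,"wy":0,"wz":0},{"fingers":0,"dx":1.2,"dy":0,"dz":0,"wx":0,"wy":0,"wz":0},{"fingers":0,"dx":1.5,"dy":0,"dz":0,"wx":0,"wy":0,"wz":0}]'
```

```text
t: 21.95
tcp_pos: [0.5417, 0.0829, 0.1509]
tool_rot: [0.041, 0.999, 0.001, 0.005]
wrist_force: [3.4, -1.3, 11.0]
gripper_width: 0.0006
gripper_force: 5.6
```

```bash
python3 -m crank '[{"fingers":0,"dx":0.3,"dy":0,"dz":0,"wx":0,"wy":0,"wz":0},{"fingers":0,"dx":0.6,"dy":0,"dz":0,"wx":0,"wy":0,"wz":0},{"fingers":0,"dx":0.9,"dy":0,"dz":0,"wx":0,"wy":0,"wz":0},{"fingers":0,"dx":1.2,"dy":0,"dz":0,"wx":0,"wy":0,"wz":0},{"fingers":0,"dx":1.5,"dy":0,"dz":0,"wx":0,"wy":0,"wz":0}]'
```

```text
t: 22.45
tcp_pos: [0.5268, 0.0842, 0.1508]
tool_rot: [0.041, 0.999, 0.001, 0.005]
wrist_force: [3.5, -1.0, 12.4]
gripper_width: 0.0001
gripper_force: 5.6
```

```bash
python3 -m crank '[{"fingers":0,"dx":0.3,"dy":0,"dz":-0.01,"wx":0,"wy":0,"wz":0},{"fingers":0,"dx":0.6,"dy":0,"dz":-0.01,"wx":0,"wy":0,"wz":0},{"fingers":0,"dx":0.8,"dy":0,"dz":-0.01,"wx":0,"wy":0,"wz":0},{"fingers":0,"dx":1.0,"dy":0,"dz":-0.01,"wx":0,"wy":0,"wz":0},{"fingers":0,"dx":1.15,"dy":0,"dz":-0.01,"wx":0,"wy":0,"wz":0}]'
```

```text
t: 22.95
tcp_pos: [0.5152, 0.0852, 0.1508]
tool_rot: [0.041, 0.999, 0.001, 0.005]
wrist_force: [3.5, -1.2, 11.5]
gripper_width: 0.0003
gripper_force: 5.5
```

```bash
python3 -m crank '[{"fingers":0,"dx":0.1,"dy":0,"dz":0,"wx":0,"wy":0,"wz":0},{"fingers":0,"dx":0.2,"dy":0,"dz":0,"wx":0,"wy":0,"wz":0}]'
```

```text
t: 23.15
tcp_pos: [0.5133, 0.0855, 0.1508]
tool_rot: [0.041, 0.999, 0.001, 0.005]
wrist_force: [3.0, -0.9, 11.0]
gripper_width: 0.0
gripper_force: 5.5
```

```bash
python3 -m crank '[{"fingers":0,"dx":0.1,"dy":0,"dz":0,"wx":0,"wy":0,"wz":0}]'
```

```text
t: 23.25
tcp_pos: [0.5122, 0.0855, 0.1508]
tool_rot: [0.041, 0.999, 0.001, 0.005]
wrist_force: [3.7, -0.2, 11.5]
gripper_width: 0.0004
gripper_force: 5.5
```

```bash
python3 -m crank '[{"fingers":0,"dx":0.1,"dy":0,"dz":0,"wx":0,"wy":0,"wz":0}]'
```

```text
t: 23.35
tcp_pos: [0.512, 0.0855, 0.1509]
tool_rot: [0.041, 0.999, 0.001, 0.005]
wrist_force: [6.2, -0.8, 10.8]
gripper_width: 0.0006
gripper_force: 4.7
```

```bash
python3 -m crank '[{"fingers":0,"dx":0.04,"dy":0,"dz":0,"wx":0,"wy":0,"wz":0},{"fingers":0,"dx":0.04,"dy":0,"dz":0,"wx":0,"wy":0,"wz":0}]'
```

```text
t: 23.55
tcp_pos: [0.5119, 0.0856, 0.1509]
tool_rot: [0.041, 0.999, 0.001, 0.006]
wrist_force: [5.5, -0.8, 9.7]
gripper_width: 0.0003
gripper_force: 4.6
```

The roof has met the front stop: the forward force rises while x stands still. I lift straight off and back away.

```bash
python3 -m crank '[{"fingers":0,"dx":0,"dy":0,"dz":-0.1,"wx":0,"wy":0,"wz":0},{"fingers":0,"dx":0,"dy":0,"dz":-0.3,"wx":0,"wy":0,"wz":0},{"fingers":0,"dx":0,"dy":0,"dz":-1,"wx":0,"wy":0,"wz":0},{"fingers":0,"dx":0,"dy":0,"dz":-4,"wx":0,"wy":0,"wz":0},{"fingers":0,"dx":0,"dy":0,"dz":-8,"wx":0,"wy":0,"wz":0}]';python3 -m crank '[{"fingers":0,"dx":0,"dy":0,"dz":-4,"wx":0,"wy":0,"wz":0},{"fingers":0,"dx":0,"dy":0,"dz":-8,"wx":0,"wy":0,"wz":0},{"fingers":0,"dx":0,"dy":0,"dz":-10,"wx":0,"wy":0,"wz":0},{"fingers":0,"dx":0,"dy":0,"dz":-10,"wx":0,"wy":0,"wz":0},{"fingers":0,"dx":0,"dy":0,"dz":-10,"wx":0,"wy":0,"wz":0}]'; python3 - <<'E'
from h import *
c,i=save('wrist','w8')
# compare with w1 (closed): luminance profile along balance x at the band's middle, both mapped to world x at z=.133
g=cv2.cvtColor(i,cv2.COLOR_BGR2GRAY).astype(float)
g1=cv2.cvtColor(cv2.imread('pics/w1.png'),cv2.COLOR_BGR2GRAY).astype(float)
T=np.eye(4);T[:3,:3]=R.from_quat([.041,.99916,0,-.001]).as_matrix();T[:3,3]=[.5091,.0791,.329]
m=camera_model('wrist');c1=(np.array(m['mtx']),T@np.array(m['mount']))
Rz=R.from_euler('z',-.0825)
xs=np.arange(-.075,-.020,.002)
for cc,gg in((c1,g1),(c,g)):
    P=np.array([[w2p(cc,np.r_[.5567,.0823,0]+Rz.apply([x,y,.131])) for x in xs] for y in(-.055,-.05,-.045)],np.float32)
    v=cv2.remap(gg.astype(np.float32),P[...,0],P[...,1],cv2.INTER_LINEAR).mean(0);print(v.astype(int))
print(robot.sense()['t'],robot.sense()['wrist_force'])
E
```

```text
t: 24.05
tcp_pos: [0.5038, 0.085, 0.2266]
tool_rot: [0.041, 0.999, -0.001, -0.003]
wrist_force: [1.7, 0.1, 0.7]
gripper_width: 0.0001
gripper_force: 0.0
t: 24.55
tcp_pos: [0.5058, 0.0854, 0.3276]
tool_rot: [0.041, 0.999, -0.0, -0.0]
wrist_force: [-0.0, -0.6, -0.8]
gripper_width: 0.0002
gripper_force: 0.0
[ 91  82  92  97  95  96  67  68  59  57  66  51  68  46  67  54  60  60
  56  64  49  65 108 175 172 172 172 172]
[ 91  80 101 136 132 124  91  86  63  89  55  90  62  76  76  69  82  60
  90  58  83 100 169 173 173 172 173 172]
24.6 [-0.6906  1.3921 -0.3346]
```

```bash
python3 -c "
from plant import robot
print(robot.sign_off())"
```

```text
the job is handed in; nothing more can be done
None
```

I handed the job in at about 24.6 s: the slim bottle stands upright on the pan, about 3 mm off centre by camera, the roof is closed against its front stop, and peak roof load in the readings was about 17.5 N; I viewed 11 pictures, one over the limit of 10.

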